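Lay out the shoe-charm customising place

TASK

Lay out the customising place on the green mat: stand each bead pot in the large printed ring right in front of the cork bowl whose beads match its lid, set the gift box between the two bowls, inside the printed square and straight with it, put the silver tin centred on top of the gift box, and stand the brass anvil in the small ring between the two pots. Everything is to stand upright, centred in its printed outline; leave the pink tape measure where it is.

Things in the scene. Friction and masses are not known exactly. Their poses are not given: they have to be found in the camera images.
- red_pot_center (a point): centre (half-way up) of a loose round bead pot, black with a flat red lid: diameter 50, height 42, origin 21 above its underside, z up along its axis; about 90 g. It stands upright on the mauve board at the start (sizes in mm)
- blue_pot_center (a point): centre (half-way up) of a loose round bead pot, black with a flat blue lid: diameter 50, height 42, origin 21 above its underside, z up along its axis; about 90 g. It stands upright on the mauve board at the start (sizes in mm)
- gift_box_center (a point): centre (half-way up) of a loose closed kraft-brown cardboard gift box, 56 x 56 x 40 high, origin 20 above its underside; x and y square to its sides, z up; stiff, about 120 g. Starts on the mauve board at any slant (sizes in mm)
- tin_center (a point): centre (half-way up) of a loose round silver-coloured rivet tin with a small white disc on its lid: diameter 46, height 30, origin 15 above its underside, z up; about 70 g. Starts on the mauve board (sizes in mm)
- anvil_center (a point): centre (half-way up) of a loose brass setting anvil, a plain upright cylinder of diameter 32, height 40, origin 20 above its underside, z up; about 180 g. Starts on the mauve board (sizes in mm)
- red_bowl: brown cork bowl heaped with red beads: diameter 90, height 42, fixed on the mat; origin at the centre of its underside (3 above the table), axes parallel to the mat's. The large ring in front of it is centred 95 from its origin along -x. It is the left or the right bowl, changing from start to start; the bowls stand 210 apart (sizes in mm)
- blue_bowl: brown cork bowl heaped with blue beads: diameter 90, height 42, fixed on the mat; origin at the centre of its underside (3 above the table), axes parallel to the mat's. The large ring in front of it is centred 95 from its origin along -x. It is the left or the right bowl, changing from start to start; the bowls stand 210 apart (sizes in mm)
- mat: green mat, fixed, 210 (x) by 310 (y), 3 thick, left or right; origin: centre of underside, x away from the robot, y to its left. White print: square, 80 wide, at x 50, y 0; rings 74 across at x -45, y 105 and -105; small ring 56 across at x -45, y 0. Bowls: x 50, y 105 and -105. The loose things start on a mauve board of that size on the other side, 90 or more apart (sizes in mm)
- tape_center (a point): bystander: a loose pink tape measure, a round case of diameter 50, 18 high, beyond the mat near the middle of the table; origin half-way up. Not to be moved (sizes in mm)

How it is judged (in metres and radians):
At the end, for the whole second after the job is handed in: On the mat, within 14 mm in x and y of their outlines' centres: each pot in front of its colour's bowl, the gift box between the bowls (square within 0.2 rad), the anvil between the pots; the tin on the box within 12 mm of centre. All upright within 0.12 rad, released, at rest (x of red_pot_center in the frame of red_bowl between -0.109 and -0.081 m and y of red_pot_center in the frame of red_bowl between -0.014 and 0.014 m and height (world z) of each of red_pot_center, blue_pot_center below 0.03 m and x of blue_pot_center in the frame of blue_bowl between -0.109 and -0.081 m and y of blue_pot_center in the frame of blue_bowl between -0.014 and 0.014 m and x of gift_box_center in the frame of mat between 0.036 and 0.064 m and y of gift_box_center in the frame of mat between -0.014 and 0.014 m and height (world z) of each of gift_box_center, anvil_center below 0.029 m and (angle between the x axis of gift_box_center and the x axis of mat, either way round below 0.2 rad or angle between the x axis of gift_box_center and the y axis of mat, either way round below 0.2 rad) and x of tin_center in the frame of gift_box_center between -0.012 and 0.012 m and y of tin_center in the frame of gift_box_center between -0.012 and 0.012 m and z of tin_center in the frame of gift_box_center between 0.03 and 0.04 m and x of anvil_center in the frame of mat between -0.059 and -0.031 m and y of anvil_center in the frame of mat between -0.014 and 0.014 m and angle between each of red_pot_center, blue_pot_center, gift_box_center, tin_center, anvil_center's own z axis and vertical below 0.12 rad and linear speed of each of red_pot, blue_pot, gift_box, tin, anvil below 0.02 m/s); the robot touches nothing.
It fails at once if the tape measure is moved more than 25 mm (distance of tape_center from where it was at the start of the episode above 0.025 m).
It also fails if it takes over 125 s, if anything falls off the work surface, if the arm or the gripper's body presses on something with over 40 N, if the wrist force passes 120 N, or if a joint passes its speed limit or range.

ROBOT

A 6-joint arm with a two-finger parallel gripper is mounted at the origin on the work surface. World frame = base frame: x ahead of the robot, y to its left, z up, the work surface at z = 0. Lengths are in mm, angles in rad, forces in N, time in s.
With the tool pointing down it reaches from about 350 to 775 mm from the base axis. Payload 7.3 kg.
Tool frame: the origin (TCP) lies on the centre line of the jaws, within the pads' length; the fingertips stand bot.tip_reach ahead of it and the grasp point (between the pads) lies 6 mm ahead of it (bot.tip_reach is the distance from the TCP to the fingertips, in mm); z points along the fingers, y is the direction in which the jaws open and shut (so a half turn about z gives the same grasp; the last joint's range is limited). The gripper opens to 92 mm and grips with 3 to 60 N. Pads are 19 mm wide; open, the fingers measure 130 mm over their backs; the gripper's body (75 mm by 190 mm) begins 47 mm behind the grasp point.
Start: joints at [-1.39, 0.342, 1.524, -0, 1.275, -0.146], TCP at [168.555, -497.224, 251.741] pointing down, gripper open.
Joint ranges: [-2.53, 2.53], [-0.77, 2.02], [0.04, 2.7], [-1, 4.14], [0.28, 2.66], [-3.11, 3.11]. Speed limits (rad/s): [2.57, 2.57, 3.14, 3.14, 3.14, 3.14].

INTERFACE

Orientations are given as [roll, pitch, yaw] about the fixed x, y, z axes, in that order (R = Rz(yaw) Ry(pitch) Rx(roll)).
In Python, from plant import bot gives the robot as it stands.
- The arm moves only by the tool step_arm, never from a script. Its argument "deltas" is a list of rows, each a list of 6 numbers: the shift along the tool's x, y, z in mm, then the turn, a rotation vector about the tool's x, y, z in rad. A call has 1 to 5 rows; each row is the pose to reach, as a shift and turn from the pose commanded when the call began, along the tool's axes at that moment; what a row does not reach only later rows make up. A row lasts 1/12 s, in which the tool goes at most 41.7 mm and 7.16 degrees, less where a joint would pass 70% of its speed; a pose out of reach is approached as far as the arm can. A call with a gripper value outside its range is refused whole. "fingers" is the finger opening in mm, from 0 to 91.8, set as the call begins (left out, the last holds). The fingers move at their own pace and stop on an object; the grip force is fixed at half the most. Time passes only in rows, so rows that repeat a pose let the fingers close. It gives the time, the measured TCP pose, the force and the opening at its end, in the units of the state.
- bot.get_obs(): the state, without advancing time (a new reading comes with each control period).
- bot.capture(name): name is "scene" or "top" or "wrist"; returns a dict with "color" (384x512x3 uint8, red, green, blue), "fx", "fy", "cx", "cy" (pixels), "R" (3x3) and "t" (3): a world point X has camera coordinates R X + t. Camera axes: x right, y down, z forward; pixel columns grow to the right and rows downward; lengths in mm; the calibration is good to about 2 mm. The wrist camera is an equidistant fisheye: a pixel r from the principal point sees the ray r / f radians off the axis. A picture is of the moment at which its call begins. There is no depth.
- bot.close_job(): hands the job in, once; it reports no verdict.
Trained networks look in a picture, given as the dict that the camera call returned (one of the last four; its "shot" number tells which), for a name from the list of things; names that differ only in an ending like _2 or _b are one class to them, and where a whole thing is asked for, a point or a joint stands for the part that bears it (a point fixed in the world has none). Each returns a list of dicts, best first, with "p" (0 to 1); they miss things now and then, are a little off and sometimes report something else, mostly with a low value. They report only what shows in the picture. A call takes as long as a camera call.
- bot.boxes_of(query, picture): "rect" ([centre column, centre row, width, height] in pixels, round what is visible of it).
The state is a dict: "time": time; "joint_positions": joint angles; "dq": joint speeds; "tau": joint torques, N m; "tool_pos": TCP position; "tcp_rot": TCP orientation; "contact_force": force on the tool from outside, world axes, zero at the start; "moment": the same for the moment, N m; "grip_width": finger opening in mm.
Only numpy, scipy, OpenCV 4.12 (cv2) and the standard library are available. Lean on these libraries where they do the work, as an engineer would, in place of code of your own. Each camera call takes 0.05 s, during which the arm holds its last target. There are 200 camera calls.

## Working session

There is one attempt and no reset: what is moved stays moved. The work goes in short steps, Python scripts to look and compute and a tool call to move; the robot and the scene stay as the last step left them, time stands still between calls to the robot, and variables do not carry over. Pictures are saved under pics/ and viewed, about 12 in all and at most 16, crops included, and the job is handed in when it is done.

Besides the shell and the picture viewer there is one more tool, called as a command line: name --pt "numbers of a row" for each row, then --argument value for the rest. step_arm: Moves the arm, as the interface text tells. Its arguments: {"type":"object","properties":{"deltas":{"type":"array"},"fingers":{"type":"number"}},"required":["deltas"]}

```bash
mkdir -p pics; ls; cat > h.py <<'E'
import numpy as np, cv2
from plant import bot
def save(p,n): cv2.imwrite('pics/'+n+'.png',cv2.cvtColor(p['color'],cv2.COLOR_RGB2BGR))
def ray(p,u,v,fish=False):
    x=(u-p['cx'])/p['fx'];y=(v-p['cy'])/p['fy']
    if fish:
        r=np.hypot(x,y); s=np.sin(r)/r if r>1e-9 else 1; d=np.array([x*s,y*s,np.cos(r)])
    else: d=np.array([x,y,1.])
    R=np.array(p['R']);t=np.array(p['t']); return -R.T@t, R.T@d
def at(p,u,v,z,fish=False):
    c,d=ray(p,u,v,fish); return (c+d*(z-c[2])/d[2])[:2]
E
python3 - <<'E'
from h import *
print(bot.get_obs(), bot.tip_reach)
for n in ('scene','top'):
    p=bot.capture(n); save(p,n); print(n,(-np.array(p['R']).T@p['t']).round(), p['fx'])
    for q in ['red_pot_center','blue_pot_center','gift_box_center','tin_center','anvil_center','red_bowl','blue_bowl','mat','tape_center']:
        z={'red':42,'blu':42,'gif':40,'tin':30,'anv':40,'mat':3,'tap':18}[q[:3]]
        for b in bot.boxes_of(q,p)[:2]:
            print(q,round(b['p'],2),np.round(b['rect']),at(p,b['rect'][0],b['rect'][1],z/2).round(1))
E
```

```text
pics
{'time': 0.0, 'joint_positions': array([-1.39004148e+00,  3.42715550e-01,  1.52501243e+00,  5.75637766e-06,
        1.27540841e+00, -1.45997697e-01]), 'dq': array([ 0.0003861 ,  0.00014352, -0.00039786,  0.00067329,  0.00134781,
       -0.00191426]), 'tau': array([-2.27049910e-03, -4.31254148e+01, -2.44219440e+01,  7.15970015e-02,
        5.59912249e-02, -1.11118381e-04]), 'tool_pos': array([ 168.46530008, -496.84604175,  251.05026405]), 'tcp_rot': array([-3.14006615e+00, -2.30027291e-04,  3.26750692e-01]), 'contact_force': array([0.24490011, 0.09869625, 0.32511763]), 'moment': array([-0.0153951 ,  0.05161875, -0.02350196]), 'grip_width': 91.84172398225577} 25.0
scene [1120.  268.  503.] 360.42171325135695
red_pot_center 0.67 [350. 233.  27.  35.] [561.6 180. ]
red_pot_center 0.33 [216. 197.  41.  36.] [ 585.4 -122.6]
blue_pot_center 0.75 [414. 251.  28.  34.] [556.  300.4]
gift_box_center 0.67 [445. 225.  41.  37.] [447.6 344.7]
tin_center 0.65 [386. 212.  25.  25.] [454.  228.9]
anvil_center 0.63 [342. 200.  15.  20.] [463.3 133.4]
red_bowl 0.68 [216. 195.  39.  34.] [ 579.7 -125.8]
blue_bowl 0.78 [152. 167.  38.  29.] [ 552.4 -336.6]
tape_center 0.55 [230. 257.  24.  27.] [721.   -2.6]
top [ 435.   25. 1004.] 374.445392336404
red_pot_center 0.55 [195. 188.  21.  18.] [554.5 175. ]
blue_pot_center 0.72 [151. 190.  25.  19.] [550.7 290.8]
gift_box_center 0.71 [130. 230.  25.  28.] [444.5 342.2]
tin_center 0.55 [177. 228.  18.  17.] [449.6 222.5]
anvil_center 0.69 [215. 224.  10.  18.] [457.6 121.5]
red_bowl 0.63 [309. 174.  35.  36.] [ 585.6 -127.3]
blue_bowl 0.96 [390. 184.  35.  37.] [ 555.1 -342. ]
mat 0.46 [307. 178.  32.  34.] [ 578.8 -125.1]
tape_center 0.55 [266. 132.  16.  23.] [705.9 -16. ]
tape_center 0.2 [195. 187.  19.  17.] [557.1 176.3]
```

```bash
python3 - <<'E'
from h import *
p=bot.capture('top'); im=cv2.cvtColor(p['color'],cv2.COLOR_RGB2BGR)
hsv=cv2.cvtColor(im,cv2.COLOR_BGR2HSV)
g=cv2.inRange(hsv,(40,50,30),(90,255,255)); 
cs=max(cv2.findContours(g,cv2.RETR_EXTERNAL,cv2.CHAIN_APPROX_NONE)[0],key=cv2.contourArea)
w=np.array([at(p,*c[0],3) for c in cs]).astype(np.float32)
r=cv2.minAreaRect(w); print('mat',r)
cv2.imwrite('pics/topbig.png',cv2.resize(im[100:290,90:460],None,fx=2.16,fy=2.16,interpolation=cv2.INTER_CUBIC))
E
```

```text
mat ((516.0655517578125, -219.48377990722656), (310.0733947753906, 209.98912048339844), 82.3821029663086)
```

View pics/topbig.png

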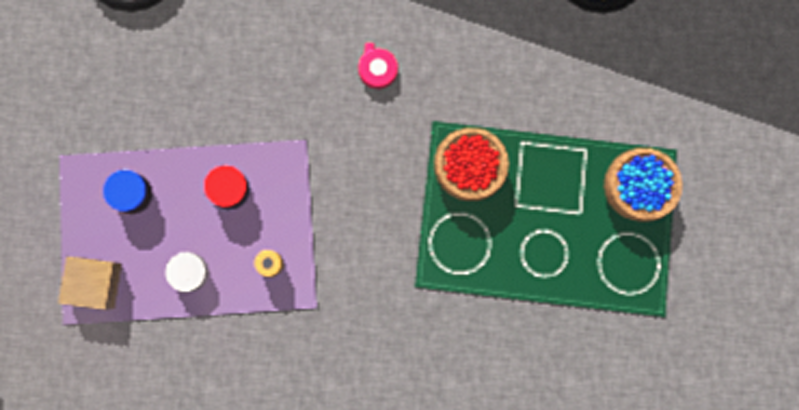

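View pics/scene.png

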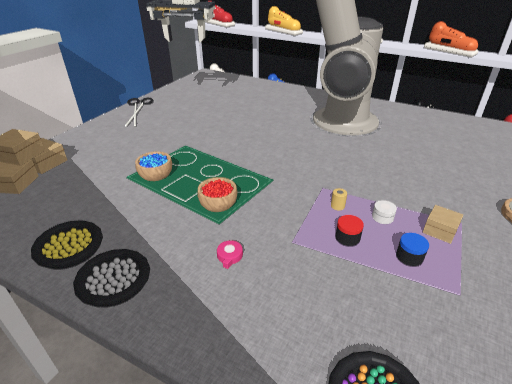

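The top view puts the board at left: blue lid (126,190), red lid (226,187), white tin (185,271), anvil (267,262) and box (88,283). The mat is at right, red bowl on its left and blue bowl on its right. Next I fly over the board for a close look.

step_arm --pt "27 -29 0 0 0 0" --pt "55 -58 0 0 0 0" --pt "82 -87 0 0 0 0" --pt "110 -116 0 0 0 0" --pt "137 -145 0 0 0 0" --fingers 91

```text
time: 1.47
tool_pos: [252.1, -314.2, 251.7]
tcp_rot: [3.141, -0.0, 0.326]
contact_force: [0.8, 0.2, -0.2]
grip_width: 91.3
```

step_arm --pt "27 -29 0 0 0 0" --pt "55 -58 0 0 0 0" --pt "82 -87 0 0 0 0" --pt "110 -116 0 0 0 0" --pt "137 -145 0 0 0 0"

```text
time: 1.88
tool_pos: [335.3, -132.8, 252.0]
tcp_rot: [3.141, -0.001, 0.326]
contact_force: [1.2, -0.4, -0.0]
grip_width: 91.3
```

step_arm --pt "27 -29 0 0 0 0" --pt "55 -58 0 0 0 0" --pt "82 -87 0 0 0 0" --pt "110 -116 0 0 0 0" --pt "137 -145 0 0 0 0"

```text
time: 2.3
tool_pos: [418.7, 48.8, 252.0]
tcp_rot: [3.141, -0.001, 0.327]
contact_force: [1.4, 0.7, 0.4]
grip_width: 91.0
```

step_arm --pt "27 -29 0 0 0 -0.11" --pt "55 -58 0 0 0 -0.22" --pt "82 -87 0 0 0 -0.33" --pt "110 -116 0 0 0 -0.44" --pt "137 -145 0 0 0 -0.55"

```text
time: 2.72
tool_pos: [501.8, 230.2, 251.7]
tcp_rot: [3.141, -0.0, 0.883]
contact_force: [0.7, -0.5, -0.2]
grip_width: 90.8
```

step_arm --pt "0 0 0 0 0 -0.11" --pt "0 0 0 0 0 -0.22" --pt "0 0 0 0 0 -0.33" --pt "0 0 0 0 0 -0.44" --pt "0 0 0 0 0 -0.56"

```text
time: 3.13
tool_pos: [501.3, 228.2, 251.5]
tcp_rot: [-3.141, 0.0, 1.443]
contact_force: [0.3, -0.6, -0.5]
grip_width: 91.0
```

```bash
python3 - <<'E'
from h import *
o=bot.get_obs(); print(o['time'],o['tool_pos'],o['tcp_rot'])
p=bot.capture('wrist'); save(p,'w1'); print((-np.array(p['R']).T@p['t']).round(1),np.round(p['R'],2).tolist())
for q in ['red_pot_center','blue_pot_center','gift_box_center','tin_center','anvil_center']:
    z={'red':42,'blu':42,'gif':40,'tin':30,'anv':40}[q[:3]]
    for b in bot.boxes_of(q,p)[:1]:
        print(q,round(b['p'],2),np.round(b['rect']),at(p,b['rect'][0],b['rect'][1],z,True).round(1))
E
```

```text
3.1333 [501.3261552  228.17722305 251.51150505] [-3.14136928e+00  2.11872868e-04  1.44255316e+00]
[512.  311.5 385.9] [[0.99, -0.13, -0.0], [-0.12, -0.94, 0.31], [-0.04, -0.3, -0.95]]
red_pot_center 0.65 [305. 201.  37.  51.] [557.3 180.5]
blue_pot_center 0.68 [296. 107.  50.  35.] [556.  295.2]
gift_box_center 0.91 [195.  85.  51.  52.] [444.4 337.2]
tin_center 0.65 [221. 173.  39.  37.] [457.7 225.3]
anvil_center 0.6 [240. 243.  25.  27.] [467.4 131.1]
```

View pics/w1.png

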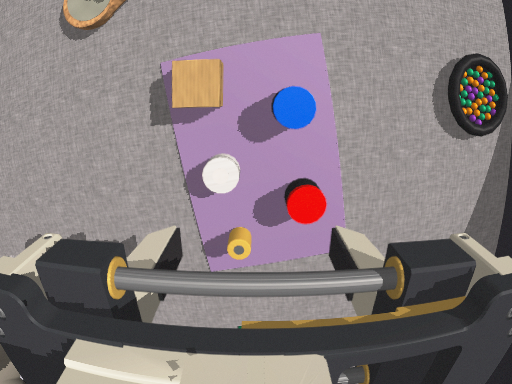

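The wrist view shows box (196,83), blue lid (294,107), tin (221,174), red lid (306,204) and anvil top (239,248). I will refine these by colour.

```bash
cat >> h.py <<'E'
def seg(p,lo,hi,u,v,r,z,fish=True):
    hsv=cv2.cvtColor(p['color'],cv2.COLOR_RGB2HSV); m=cv2.inRange(hsv,lo,hi)
    k=np.zeros_like(m); cv2.circle(k,(int(u),int(v)),r,255,-1); m&=k
    c=max(cv2.findContours(m,cv2.RETR_EXTERNAL,cv2.CHAIN_APPROX_NONE)[0],key=cv2.contourArea)
    return np.array([at(p,*q[0],z,fish) for q in c]).astype(np.float32)
E
python3 - <<'E'
from h import *
p=bot.capture('wrist')
hsv=cv2.cvtColor(p['color'],cv2.COLOR_RGB2HSV)
for n,u,v in [('box',196,83),('tin',221,174),('anv',239,232),('board',260,150)]: print(n,hsv[v,u])
S=dict(red=((170,150,60),(179,255,255),306,204,30,42),blue=((100,150,80),(125,255,255),294,107,32,42),
 tin=((0,0,120),(179,50,255),221,174,25,30),anv=((15,120,60),(30,255,255),239,244,20,40),box=((8,60,60),(30,255,255),196,83,45,40))
for n,a in S.items():
    if n=='red': 
        try: w=seg(p,*a)
        except Exception: w=seg(p,(0,150,60),(8,255,255),*a[2:])
    else: w=seg(p,*a)
    (c,r)=cv2.minEnclosingCircle(w); R=cv2.minAreaRect(w)
    print(n,len(w),np.round(c,1),round(r,1),'rect',np.round(R[0],1),np.round(R[1],1),round(R[2],1), 'ellipse',np.round(cv2.fitEllipse(w)[0],1),np.round(cv2.fitEllipse(w)[1],1))
x=cv2.resize(p['color'][40:280,140:360],None,fx=2.5,fy=2.5,interpolation=cv2.INTER_CUBIC)
cv2.imwrite('pics/w2.png',x[:,:,::-1])
E
```

```text
box [ 17 128 210]
tin [ 16  12 243]
anv [ 19 164 194]
board [145  60 179]
red 71 [557.9 162.8] 21.9 rect [557.8 156.1] [13.5 43.8] 88.8 ellipse [558.2 174.7] [49.3 49.8]
blue 119 [554.2 295.8] 25.2 rect [554.1 295.7] [47.9 48.9] 83.3 ellipse [554.2 295.6] [48.3 49.3]
tin 111 [457.2 225.4] 26.7 rect [457.2 225.4] [52.  47.5] 79.3 ellipse [457.3 225.1] [46.2 52.9]
anv 82 [466.7 131.4] 23.8 rect [466.7 131.7] [46.8 30.4] 79.9 ellipse [466.9 131. ] [30.8 48.7]
box 188 [445.9 338.8] 39.9 rect [446.3 338.8] [56.5 59.9] 81.5 ellipse [446.1 338.8] [64.5 69.9]
```

View pics/w2.png

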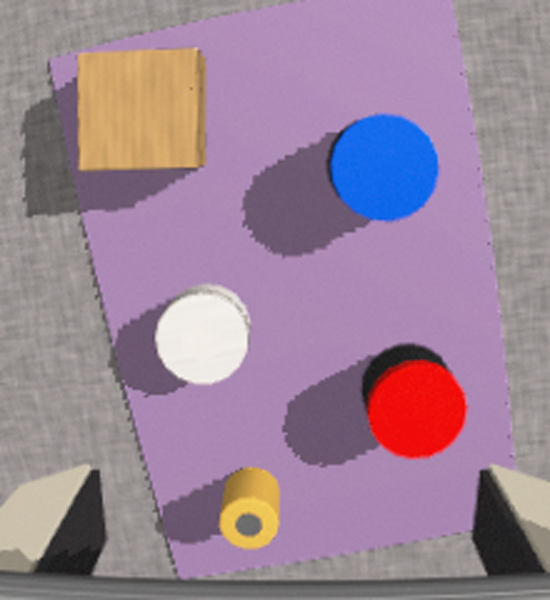

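step_arm --pt "34 -24 0 0 0 0" --pt "68 -47 0 0 0 0" --pt "102.5 -70.5 0 0 0 0" --pt "102.5 -70.5 40 0 0 0" --pt "102.5 -70.5 80 0 0 0"

```text
time: 3.9
tool_pos: [445.2, 342.0, 173.1]
tcp_rot: [3.136, -0.004, 1.439]
contact_force: [1.0, 1.0, -0.5]
grip_width: 91.3
```

step_arm --pt "0 0 38 0 0 0" --pt "0 0 74 0 0 0" --pt "0 0 108 0 0 0" --pt "0 0 136 0 0 0" --pt "0 0 136 0 0 0"

```text
time: 4.32
tool_pos: [442.7, 337.4, 30.7]
tcp_rot: [-3.135, 0.005, 1.435]
contact_force: [-0.9, -1.0, -0.5]
grip_width: 91.1
```

step_arm --pt "0 0 0 0 0 0" --pt "0 0 0 0 0 0" --pt "0 0 0 0 0 0" --pt "0 0 0 0 0 0" --pt "0 0 0 0 0 0" --fingers 35

```text
time: 4.73
tool_pos: [445.9, 339.3, 37.2]
tcp_rot: [3.139, -0.002, 1.437]
contact_force: [-0.3, 0.8, -0.3]
grip_width: 62.2
```

step_arm --pt "0 0 0 0 0 0" --pt "0 0 0 0 0 0" --pt "0 0 0 0 0 0" --pt "0 0 0 0 0 0" --pt "0 0 0 0 0 0"

```text
time: 5.15
tool_pos: [445.7, 339.2, 36.8]
tcp_rot: [3.14, -0.001, 1.437]
contact_force: [-0.6, 0.2, 6.8]
grip_width: 55.7
```

step_arm --pt "0 0 -25 0 0 0" --pt "0 0 -58 0 0 0" --pt "0 0 -90 0 0 0" --pt "-36 13 -90 0 0 0" --pt "-72.5 26 -90 0 0 0"

```text
time: 5.57
tool_pos: [462.0, 264.7, 127.9]
tcp_rot: [3.137, -0.003, 1.441]
contact_force: [1.0, -0.9, -1.7]
grip_width: 55.6
```

step_arm --pt "-36 13 0 0 0 0" --pt "-72.5 26 0 0 0 0" --pt "-109 39 0 0 0 0" --pt "-145 52 0 0 0 0" --pt "-181.5 64.7 0 0 0 0"

```text
time: 5.98
tool_pos: [501.0, 73.4, 125.8]
tcp_rot: [-3.142, 0.0, 1.437]
contact_force: [1.0, 0.1, -1.3]
grip_width: 56.2
```

step_arm --pt "-36 13 0 0 0 0" --pt "-72.5 26 0 0 0 0" --pt "-109 39 0 0 0 0" --pt "-145 52 0 0 0 0" --pt "-181.5 64.7 0 0 0 0"

```text
time: 6.4
tool_pos: [540.8, -115.2, 125.7]
tcp_rot: [-3.141, -0.0, 1.437]
contact_force: [0.7, -0.2, -1.1]
grip_width: 55.7
```

step_arm --pt "-36 13 0 0 0 0" --pt "-72.5 26 0 0 0 0" --pt "-109 38.8 0 0 0 0" --pt "-109 38.8 0 0 0 0" --pt "-109 38.8 0 0 0 0"

```text
time: 6.82
tool_pos: [564.5, -228.5, 125.1]
tcp_rot: [-3.141, -0.0, 1.433]
contact_force: [0.3, 1.7, -1.4]
grip_width: 56.2
```

```bash
python3 - <<'E'
from h import *
o=bot.get_obs(); print(o['time'],o['tool_pos'],o['tcp_rot'],o['grip_width'])
p=bot.capture('wrist'); im=p['color'][:,:,::-1].copy()
# mark expected mat features
a=-0.133;M=np.array([516,-219.5]);R2=np.array([[np.cos(a),-np.sin(a)],[np.sin(a),np.cos(a)]])
def pr(x,y,z):
    w=np.r_[M+R2@[x,y],z]; c=np.array(p['R'])@w+p['t']; th=np.arctan2(np.hypot(c[0],c[1]),c[2]);ph=np.arctan2(c[1],c[0])
    return int(round(p['cx']+p['fx']*th*np.cos(ph))),int(round(p['cy']+p['fy']*th*np.sin(ph)))
t=np.linspace(0,6.28,40)
for cx,cy,r in [(-45,105,37),(-45,-105,37),(-45,0,28)]:
    for q in t: cv2.circle(im,pr(cx+r*np.cos(q),cy+r*np.sin(q),3),0,(255,0,255),-1)
for s in np.linspace(-40,40,20):
    for x,y in [(s,40),(s,-40),(40,s),(-40,s)]: cv2.circle(im,pr(50+x,y,3),0,(255,0,255),-1)
for c in (105,-105):
    for q in t: cv2.circle(im,pr(50+45*np.cos(q),c+45*np.sin(q),45),0,(0,255,255),-1)
cv2.imwrite('pics/w3.png',cv2.resize(im,None,fx=1.5,fy=1.5))
E
```

```text
6.8167 [ 564.48026365 -228.53141053  125.06165313] [-3.14095234e+00 -1.89721884e-04  1.43334957e+00] 56.16422037204562
```

View pics/w3.png

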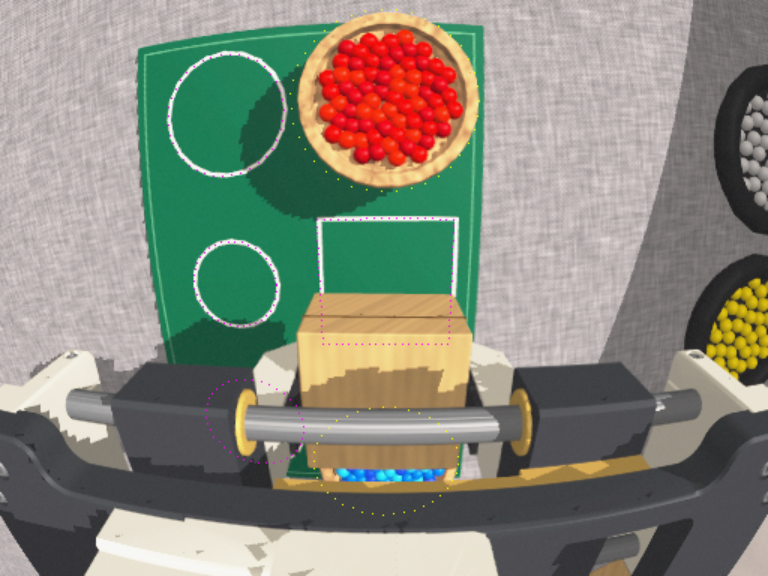

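The marked outlines lie on the print, so the mat pose is right. Lowering the box.

step_arm --pt "0 0 25 0 0 0" --pt "0 0 50 0 0 0" --pt "0 0 70 0 0 0" --pt "0 0 82 0 0 0" --pt "0 0 85 0 0 0"

```text
time: 7.28
tool_pos: [563.6, -224.4, 38.5]
tcp_rot: [-3.137, -0.002, 1.438]
contact_force: [-0.2, 0.5, -1.4]
grip_width: 55.7
```

step_arm --pt "0 0 1 0 0 0" --pt "0 0 2 0 0 0" --pt "0 0 3 0 0 0" --pt "0 0 4 0 0 0" --pt "0 0 4 0 0 0"

```text
time: 7.7
tool_pos: [565.2, -226.8, 37.4]
tcp_rot: [3.14, 0.001, 1.437]
contact_force: [-0.3, 0.1, -1.9]
grip_width: 56.0
```

step_arm --pt "0 0 0 0 0 0" --pt "0 0 0 0 0 0" --pt "0 0 0 0 0 0" --pt "0 0 0 0 0 0" --pt "0 0 -8 0 0 0" --fingers 76

```text
time: 8.12
tool_pos: [564.1, -226.2, 43.7]
tcp_rot: [-3.139, -0.001, 1.437]
contact_force: [-0.5, 0.2, -0.3]
grip_width: 76.0
```

step_arm --pt "0 0 -25 0 0 0" --pt "0 0 -57 0 0 0" --pt "0 0 -87 0 0 0" --pt "36 -14 -87 0 0 0" --pt "71.7 -28.2 -87 0 0 0"

```text
time: 8.53
tool_pos: [547.8, -152.9, 134.6]
tcp_rot: [3.135, 0.002, 1.433]
contact_force: [-0.1, -0.1, 0.1]
grip_width: 76.4
```

step_arm --pt "36 -14 0 0 0 0" --pt "72 -28 0 0 0 0" --pt "107.5 -42 0 0 0 0" --pt "143.4 -56.4 0 0 0 0" --pt "179.3 -70.4 0 0 0 0" --fingers 90

```text
time: 8.95
tool_pos: [500.1, 36.9, 132.5]
tcp_rot: [3.141, -0.0, 1.436]
contact_force: [1.2, 0.5, -0.5]
grip_width: 89.9
```

step_arm --pt "36 -14 0 0 0 0" --pt "72 -28 0 0 0 0" --pt "107.5 -42 0 0 0 0" --pt "143.4 -56.4 0 0 0 0" --pt "179.3 -70.4 0 0 0 0"

```text
time: 9.37
tool_pos: [454.3, 224.2, 132.5]
tcp_rot: [3.141, -0.0, 1.437]
contact_force: [0.1, 0.4, -0.4]
grip_width: 90.0
```

step_arm --pt "0 0 30 0 0 0" --pt "0 0 60 0 0 0" --pt "0 0 88 0 0 0" --pt "0 0 99 0 0 0" --pt "0 0 99 0 0 0"

```text
time: 9.78
tool_pos: [453.3, 222.1, 30.6]
tcp_rot: [-3.137, 0.002, 1.437]
contact_force: [-0.7, -0.1, 0.3]
grip_width: 90.0
```

step_arm --pt "0 0 0 0 0 0" --pt "0 0 0 0 0 0" --pt "0 0 0 0 0 0" --pt "0 0 0 0 0 0" --pt "0 0 0 0 0 0" --fingers 25

```text
time: 10.2
tool_pos: [455.5, 222.5, 33.6]
tcp_rot: [3.14, -0.001, 1.437]
contact_force: [0.5, -0.0, 0.6]
grip_width: 61.3
```

step_arm --pt "0 0 0 0 0 0" --pt "0 0 0 0 0 0" --pt "0 0 0 0 0 0" --pt "0 0 0 0 0 0" --pt "0 0 0 0 0 0"

```text
time: 10.62
tool_pos: [455.3, 222.5, 33.0]
tcp_rot: [3.141, -0.0, 1.437]
contact_force: [-0.4, -0.0, 4.6]
grip_width: 45.7
```

```bash
python3 - <<'E'
from h import *
o=bot.get_obs(); print(o['time'],o['tool_pos'],o['tcp_rot'],o['grip_width'])
p=bot.capture('top'); q=bot.capture('wrist')
x=cv2.resize(p['color'][120:270,260:450],None,fx=2.5,fy=2.5,interpolation=cv2.INTER_CUBIC)
y=cv2.resize(q['color'][:,:],(500,375))
cv2.imwrite('pics/w4.png',np.hstack([x[:375,:300-0+0] if 0 else cv2.resize(x,(475,375)),y])[:,:,::-1][:,::1]); 
im=cv2.imread('pics/w4.png'); cv2.imwrite('pics/w4.png',cv2.resize(im,(798,307)))
hs=cv2.cvtColor(p['color'],cv2.COLOR_RGB2HSV)
# box top
w=seg(p,(8,60,60),(30,255,255),330,182,14,43,False); R=cv2.minAreaRect(w); print(R)
E
```

```text
10.6167 [455.29748501 222.47624099  33.02948354] [ 3.14065983e+00 -2.47161251e-04  1.43673469e+00] 45.73802770699197
((561.4853515625, -202.952880859375), (23.75942039489746, 54.58440017700195), 80.50174713134766)
```

View pics/w4.png

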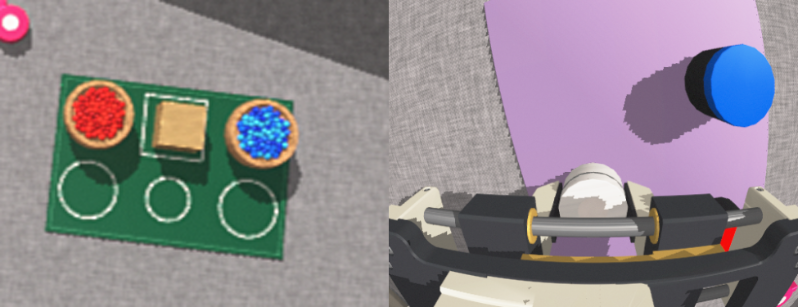

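Picture: the box is inside the square (about (180,127) in the crop), and the tin is gripped. Next: box centre measurement.

```bash
python3 - <<'E'
from h import *
p=bot.capture('top')
w=seg(p,(8,60,60),(30,255,255),348,182,17,43,False); R=cv2.minAreaRect(w); print(R, w.min(0),w.max(0))
x,y,W,H=cv2.boundingRect((w*10).astype(int)); 
E
```

```text
((561.9314575195312, -224.0581817626953), (64.98875427246094, 61.36349105834961), 80.94491577148438) [ 528.81165 -257.7631 ] [ 594.76373 -187.95923]
```

step_arm --pt "0 0 -30 0 0 0" --pt "0 0 -70 0 0 0" --pt "0 0 -110 0 0 0" --pt "-36 14 -110 0 0 0" --pt "-72 28.2 -110 0 0 0"

```text
time: 11.18
tool_pos: [474.1, 148.2, 144.9]
tcp_rot: [3.137, -0.002, 1.441]
contact_force: [0.0, 0.2, -2.0]
grip_width: 45.5
```

step_arm --pt "-36 14 0 0 0 0" --pt "-72 28 0 0 0 0" --pt "-107.5 42 0 0 0 0" --pt "-143.4 56.4 0 0 0 0" --pt "-179.5 70.4 0 0 0 0"

```text
time: 11.6
tool_pos: [518.7, -41.7, 142.2]
tcp_rot: [-3.14, -0.0, 1.437]
contact_force: [1.3, 0.3, -1.1]
grip_width: 45.2
```

step_arm --pt "-36 14 0 0 0 0" --pt "-72 28 0 0 0 0" --pt "-107.5 42 0 0 0 0" --pt "-143.4 56.4 0 0 0 0" --pt "-179.5 70.4 0 0 0 0"

```text
time: 12.02
tool_pos: [564.5, -228.9, 141.9]
tcp_rot: [-3.14, -0.001, 1.437]
contact_force: [1.5, 0.3, -0.7]
grip_width: 45.8
```

step_arm --pt "0 0 20 0 0 0" --pt "0 0 40 0 0 0" --pt "0 0 56 0 0 0" --pt "0 0 64 0 0 0" --pt "0 0 64 0 0 0"

```text
time: 12.43
tool_pos: [563.4, -226.4, 76.1]
tcp_rot: [-3.137, -0.002, 1.437]
contact_force: [-1.0, -0.0, -0.4]
grip_width: 45.2
```

step_arm --pt "0 0 0 0 0 0" --pt "0 0 2 0 0 0" --pt "0 0 4 0 0 0" --pt "0 0 5.5 0 0 0" --pt "0 0 5.5 0 0 0"

```text
time: 12.85
tool_pos: [564.9, -227.2, 73.5]
tcp_rot: [3.141, 0.0, 1.437]
contact_force: [0.6, 0.1, -1.0]
grip_width: 45.8
```

step_arm --pt "0 0 0 0 0 0" --pt "0 0 0 0 0 0" --pt "0 0 0 0 0 0" --pt "0 0 0 0 0 0" --pt "0 0 0 0 0 0" --fingers 72

```text
time: 13.27
tool_pos: [564.9, -227.3, 73.4]
tcp_rot: [3.141, 0.0, 1.437]
contact_force: [0.8, 0.2, 0.2]
grip_width: 71.1
```

step_arm --pt "0 0 -15 0 0 0" --pt "0 0 -45 0 0 0" --pt "0 0 -80 0 0 0" --pt "0 0 -110 0 0 0" --pt "36 -15 -110 0 0 0"

```text
time: 13.68
tool_pos: [559.0, -195.8, 190.1]
tcp_rot: [3.127, 0.007, 1.432]
contact_force: [0.2, 1.1, 0.6]
grip_width: 71.9
```

step_arm --pt "36 -15 0 0 0 0" --pt "72 -30 0 0 0 0" --pt "108 -46 0 0 0 0" --pt "131 -58 0 0 0 0" --pt "131 -58 0 0 0 0"

```text
time: 14.1
tool_pos: [512.8, -47.7, 183.5]
tcp_rot: [-3.14, -0.001, 1.441]
contact_force: [1.1, -0.9, 0.8]
grip_width: 72.0
```

```bash
python3 - <<'E'
from h import *
o=bot.get_obs(); print(o['time'],o['tool_pos'],o['tcp_rot'],o['grip_width'])
p=bot.capture('wrist'); save(p,'w5')
for q,z in [('gift_box_center',43),('tin_center',73)]:
    for b in bot.boxes_of(q,p)[:1]: print(q,b['p'],np.round(b['rect']),at(p,*b['rect'][:2],z,True))
E
```

```text
14.1 [512.78734526 -47.6962063  183.45727398] [-3.13985219e+00 -1.34499210e-03  1.44077155e+00] 72.0148265272228
gift_box_center 0.86 [312. 309.  42.  28.] [ 559.37059695 -209.07483371]
tin_center 0.75 [317. 315.  33.  15.] [ 561.44309721 -192.88953982]
```

View pics/w5.png

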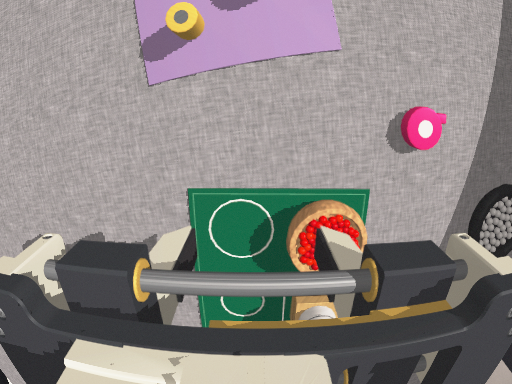

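```bash
python3 - <<'E'
from h import *
p=bot.capture('wrist'); print(at(p,183,18.5,43,True), -np.array(p['R']).T@p['t'])
o=bot.get_obs(); print(o['tool_pos'],o['tcp_rot'])
p=bot.capture('top'); save(p,'t5')
x=cv2.resize(p['color'][120:270,260:450],None,fx=4,fy=4,interpolation=cv2.INTER_CUBIC); cv2.imwrite('pics/t5.png',x[:,:,::-1])
# predicted tin-top circle & box-top in picture
def pj(x,y,z):
    c=np.array(p['R'])@[x,y,z]+p['t']; return (p['fx']*c[0]/c[2]+p['cx'],p['fy']*c[1]/c[2]+p['cy'])
print('box',pj(565.2,-227,43),'tin',pj(565.2,-227,73))
for q in ('gift_box_center','tin_center'):
    for b in bot.boxes_of(q,p)[:1]: print(q,b['p'],b['rect'])
E
```

```text
[470.24802866 117.37006215] [526.11797447  31.12975564 317.86179112]
[515.3266625  -52.793487   183.41357053] [3.14060901e+00 5.63292289e-04 1.43646611e+00]
box (np.float64(348.5948748804568), np.float64(180.12096635206888)) tin (np.float64(351.63844401878316), np.float64(178.47889526212057))
gift_box_center 0.46 [266.7, 131.7, 15.0, 22.8]
```

View pics/t5.png

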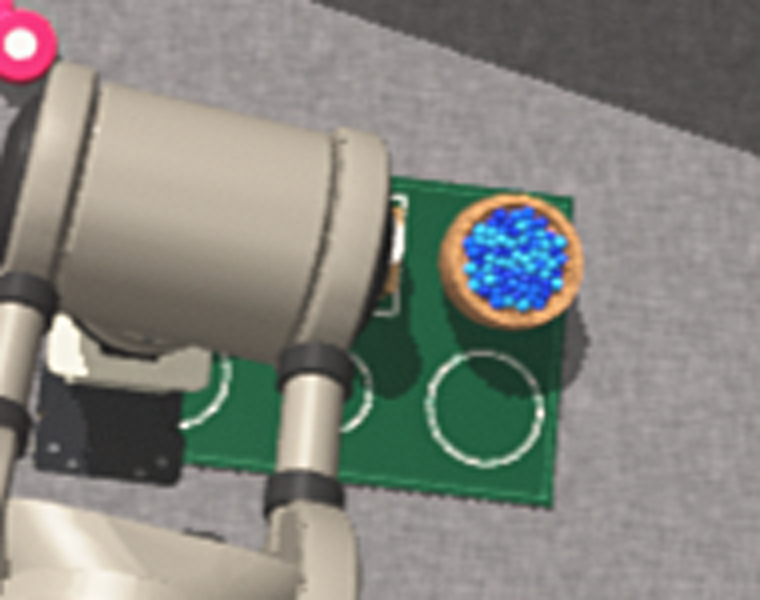

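step_arm --pt "34 -14.5 0 0 0 0" --pt "67 -29 0 0 0 0" --pt "101 -43 0 0 0 0" --pt "135 -58 0 0 0 0" --pt "168.5 -72 0 0 0 0" --fingers 80

```text
time: 14.87
tool_pos: [465.7, 125.3, 183.1]
tcp_rot: [-3.142, 0.0, 1.435]
contact_force: [0.6, 0.3, -0.6]
grip_width: 79.9
```

step_arm --pt "0 0 36 0 0 0" --pt "0 0 74 0 0 0" --pt "0 0 112 0 0 0" --pt "0 0 140 0 0 0" --pt "0 0 150 0 0 0"

```text
time: 15.28
tool_pos: [464.0, 123.8, 29.5]
tcp_rot: [-3.135, 0.002, 1.436]
contact_force: [-1.3, -0.9, 1.3]
grip_width: 80.2
```

step_arm --pt "0 0 0 0 0 0" --pt "0 0 0 0 0 0" --pt "0 0 0 0 0 0" --pt "0 0 0 0 0 0" --pt "0 0 0 0 0 0" --fingers 10

```text
time: 15.7
tool_pos: [467.0, 124.6, 34.7]
tcp_rot: [3.139, -0.001, 1.437]
contact_force: [-0.0, 1.1, -1.2]
grip_width: 51.5
```

step_arm --pt "0 0 0 0 0 0" --pt "0 0 0 0 0 0" --pt "0 0 0 0 0 0" --pt "0 0 0 0 0 0" --pt "0 0 0 0 0 0"

```text
time: 16.12
tool_pos: [466.1, 124.6, 33.6]
tcp_rot: [3.141, -0.0, 1.437]
contact_force: [-0.8, 0.1, 5.6]
grip_width: 31.2
```

step_arm --pt "0 0 -25 0 0 0" --pt "0 0 -58 0 0 0" --pt "0 0 -90 0 0 0" --pt "-37 5.6 -90 0 0 0" --pt "-74.2 11.2 -90 0 0 0"

```text
time: 16.53
tool_pos: [468.1, 50.1, 125.0]
tcp_rot: [3.137, -0.0, 1.441]
contact_force: [0.4, -0.6, -2.3]
grip_width: 31.4
```

step_arm --pt "-37 5.6 0 0 0 0" --pt "-74 11.2 0 0 0 0" --pt "-111 16.8 0 0 0 0" --pt "-148.5 22.4 0 0 0 0" --pt "-185.8 28 0 0 0 0"

```text
time: 16.95
tool_pos: [469.5, -140.0, 123.0]
tcp_rot: [-3.141, -0.0, 1.437]
contact_force: [1.6, 0.5, -1.7]
grip_width: 31.3
```

step_arm --pt "-37 5.6 0 0 0 0" --pt "-74.3 11.2 0 0 0 0" --pt "-74.3 11.2 30 0 0 0" --pt "-74.3 11.2 60 0 0 0" --pt "-74.3 11.2 80 0 0 0"

```text
time: 17.37
tool_pos: [469.9, -213.8, 40.8]
tcp_rot: [-3.139, -0.001, 1.435]
contact_force: [-0.9, 0.4, -1.5]
grip_width: 31.7
```

step_arm --pt "0 0 3 0 0 0" --pt "0 0 5 0 0 0" --pt "0 0 7 0 0 0" --pt "0 0 9 0 0 0" --pt "0 0 9 0 0 0"

```text
time: 17.78
tool_pos: [471.9, -213.6, 35.1]
tcp_rot: [3.14, 0.001, 1.437]
contact_force: [0.0, 0.1, -1.3]
grip_width: 31.4
```

step_arm --pt "0 0 0 0 0 0" --pt "0 0 0 0 0 0" --pt "0 0 0 0 0 0" --pt "0 0 0 0 0 0" --pt "0 0 0 0 0 0" --fingers 58

```text
time: 18.2
tool_pos: [471.4, -213.5, 34.5]
tcp_rot: [3.141, 0.0, 1.437]
contact_force: [0.1, 0.1, -0.1]
grip_width: 57.0
```

step_arm --pt "0 0 -28 0 0 0" --pt "0 0 -64 0 0 0" --pt "0 0 -100 0 0 0" --pt "37 3.2 -100 0 0 0" --pt "74 6.3 -100 0 0 0"

```text
time: 18.62
tool_pos: [488.7, -142.2, 136.7]
tcp_rot: [3.136, 0.002, 1.433]
contact_force: [0.8, 0.8, -0.3]
grip_width: 57.8
```

step_arm --pt "37 3.2 0 0 0 0" --pt "74 6.3 0 0 0 0" --pt "111 9.5 0 0 0 0" --pt "148 12.6 0 0 0 0" --pt "186 15.8 0 0 0 0" --fingers 90

```text
time: 19.03
tool_pos: [527.9, 43.0, 134.3]
tcp_rot: [3.141, 0.0, 1.437]
contact_force: [1.4, -0.2, -0.5]
grip_width: 86.5
```

step_arm --pt "35 3 0 0 0 0.11" --pt "70 6 0 0 0 0.22" --pt "105 9 0 0 0 0.33" --pt "137.5 11.7 0 0 0 0.44" --pt "137.5 11.7 0 0 0 0.55"

```text
time: 19.45
tool_pos: [558.4, 181.4, 134.2]
tcp_rot: [-3.142, -0.003, 0.886]
contact_force: [-1.5, -0.8, 0.4]
grip_width: 89.8
```

step_arm --pt "0 0 0 0 0 0.11" --pt "0 0 0 0 0 0.22" --pt "0 0 0 0 0 0.33" --pt "0 0 0 0 0 0.44" --pt "0 0 0 0 0 0.55"

```text
time: 19.87
tool_pos: [557.7, 176.0, 134.1]
tcp_rot: [3.142, 0.0, 0.332]
contact_force: [-1.1, -0.1, 0.7]
grip_width: 89.8
```

step_arm --pt "0 0 0 0 0 0" --pt "0 0 0 0 0 0"

```text
time: 20.03
tool_pos: [557.8, 176.0, 134.2]
tcp_rot: [3.142, 0.0, 0.34]
contact_force: [-0.2, 0.0, 0.2]
grip_width: 89.8
```

```bash
python3 - <<'E'
from h import *
o=bot.get_obs(); print(o['time'],o['tool_pos'],o['tcp_rot'],o['grip_width'])
p=bot.capture('wrist'); save(p,'w6')
for q,z in [('red_pot_center',45),('blue_pot_center',45)]:
    for b in bot.boxes_of(q,p)[:1]: print(q,b['p'],np.round(b['rect']),at(p,*b['rect'][:2],z,True))
p=bot.capture('top')
x=cv2.resize(p['color'][120:270,260:450],None,fx=4,fy=4,interpolation=cv2.INTER_CUBIC); cv2.imwrite('pics/t6.png',x[:,:,::-1])
E
```

```text
20.0333 [557.76124472 175.97262569 134.16216395] [3.14152855e+00 1.43094037e-04 3.40098538e-01] 89.81904444301632
red_pot_center 0.66 [255. 196.  61.  74.] [563.77156955 178.70833342]
blue_pot_center 0.73 [127. 160.  70.  57.] [557.89243354 287.51002354]
```

View pics/t6.png

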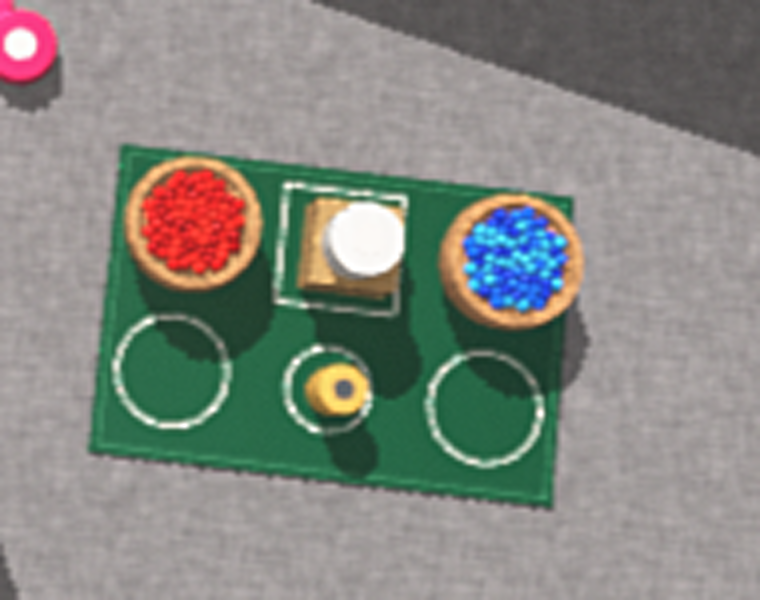

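Picture: the tin sits on the box at (366,240), and the anvil is in the small ring (345,388). Grasping the red pot.

step_arm --pt "0 0 30 0 0 0" --pt "0 0 60 0 0 0" --pt "0 0 88 0 0 0" --pt "0 0 99 0 0 0" --pt "0 0 99 0 0 0"

```text
time: 20.65
tool_pos: [556.0, 175.6, 32.5]
tcp_rot: [-3.141, 0.006, 0.338]
contact_force: [0.6, -0.4, -0.1]
grip_width: 90.2
```

step_arm --pt "0 0 0 0 0 0" --pt "0 0 0 0 0 0" --pt "0 0 0 0 0 0" --pt "0 0 0 0 0 0" --pt "0 0 0 0 0 0" --fingers 30

```text
time: 21.07
tool_pos: [558.4, 176.1, 36.4]
tcp_rot: [3.141, -0.002, 0.337]
contact_force: [1.5, 0.8, -0.1]
grip_width: 61.2
```

step_arm --pt "0 0 0 0 0 0" --pt "0 0 0 0 0 0" --pt "0 0 0 0 0 0" --pt "0 0 0 0 0 0" --pt "0 0 0 0 0 0"

```text
time: 21.48
tool_pos: [558.1, 175.9, 35.7]
tcp_rot: [3.141, -0.001, 0.337]
contact_force: [-0.8, -1.4, 5.2]
grip_width: 49.8
```

step_arm --pt "0 0 -25 0 0 0" --pt "0 0 -58 0 0 0" --pt "0 0 -90 0 0 0" --pt "-20 31 -90 0 0 0" --pt "-41 61 -90 0 0 0"

```text
time: 21.9
tool_pos: [540.4, 105.5, 127.0]
tcp_rot: [3.14, -0.005, 0.34]
contact_force: [0.2, -1.0, -2.3]
grip_width: 49.7
```

step_arm --pt "-20 31 0 0 0 0" --pt "-41 61 0 0 0 0" --pt "-61 92 0 0 0 0" --pt "-82 123 0 0 0 0" --pt "-102 153.5 0 0 0 0"

```text
time: 22.32
tool_pos: [492.7, -75.2, 124.9]
tcp_rot: [-3.141, 0.001, 0.337]
contact_force: [1.0, -0.2, -1.0]
grip_width: 49.7
```

step_arm --pt "-20 30.7 0 0 0 0" --pt "-20 30.7 30 0 0 0" --pt "-20 30.7 60 0 0 0" --pt "-20 30.7 78 0 0 0" --pt "-20 30.7 83 0 0 0"

```text
time: 22.73
tool_pos: [482.8, -108.9, 39.2]
tcp_rot: [-3.138, 0.005, 0.336]
contact_force: [-0.6, 0.2, -1.2]
grip_width: 49.7
```

step_arm --pt "0 0 2 0 0 0" --pt "0 0 4 0 0 0" --pt "0 0 6 0 0 0" --pt "0 0 6 0 0 0" --pt "0 0 6 0 0 0"

```text
time: 23.15
tool_pos: [485.6, -109.3, 37.0]
tcp_rot: [3.14, -0.001, 0.337]
contact_force: [0.9, 0.1, -1.3]
grip_width: 49.7
```

step_arm --pt "0 0 0 0 0 0" --pt "0 0 0 0 0 0" --pt "0 0 0 0 0 0" --pt "0 0 0 0 0 0" --pt "0 0 0 0 0 0" --fingers 76

```text
time: 23.57
tool_pos: [485.1, -109.3, 36.4]
tcp_rot: [3.141, -0.0, 0.337]
contact_force: [-0.1, 0.6, -0.6]
grip_width: 75.1
```

step_arm --pt "0 0 -28 0 0 0" --pt "0 0 -64 0 0 0" --pt "0 0 -100 0 0 0" --pt "18 -32.7 -100 0 0 0" --pt "36.2 -65.4 -100 0 0 0"

```text
time: 23.98
tool_pos: [499.1, -36.5, 138.7]
tcp_rot: [3.138, -0.005, 0.332]
contact_force: [0.4, 1.3, -1.0]
grip_width: 75.8
```

step_arm --pt "18 -32.7 0 0 0 0" --pt "36 -65.3 0 0 0 0" --pt "54 -98 0 0 0 0" --pt "72.4 -130.7 0 0 0 0" --pt "90.5 -163.4 0 0 0 0" --fingers 90

```text
time: 24.4
tool_pos: [528.9, 150.4, 136.3]
tcp_rot: [3.141, -0.0, 0.337]
contact_force: [-0.0, -0.8, -0.0]
grip_width: 89.9
```

step_arm --pt "18 -32.7 0 0 0 0" --pt "36 -65.3 0 0 0 0" --pt "54 -98 0 0 0 0" --pt "72.2 -130.5 0 0 0 0" --pt "72.2 -130.5 0 0 0 0"

```text
time: 24.82
tool_pos: [554.0, 301.7, 136.0]
tcp_rot: [-3.14, -0.002, 0.341]
contact_force: [-1.8, -1.6, -0.7]
grip_width: 90.0
```

step_arm --pt "0 0 30 0 0 0" --pt "0 0 60 0 0 0" --pt "0 0 88 0 0 0" --pt "0 0 100 0 0 0" --pt "0 0 100 0 0 0"

```text
time: 25.23
tool_pos: [552.0, 294.5, 32.9]
tcp_rot: [3.141, 0.007, 0.337]
contact_force: [-0.9, 0.3, -0.2]
grip_width: 90.1
```

step_arm --pt "0 0 0 0 0 0" --pt "0 0 0 0 0 0" --pt "0 0 0 0 0 0" --pt "0 0 0 0 0 0" --pt "0 0 0 0 0 0" --fingers 30

```text
time: 25.65
tool_pos: [554.6, 295.7, 37.4]
tcp_rot: [3.142, -0.002, 0.337]
contact_force: [0.8, -0.2, 0.4]
grip_width: 61.2
```

step_arm --pt "0 0 0 0 0 0" --pt "0 0 0 0 0 0" --pt "0 0 0 0 0 0" --pt "0 0 0 0 0 0" --pt "0 0 0 0 0 0"

```text
time: 26.07
tool_pos: [554.2, 295.6, 36.7]
tcp_rot: [3.141, -0.001, 0.337]
contact_force: [-1.7, -1.7, 5.5]
grip_width: 49.5
```

step_arm --pt "0 0 -25 0 0 0" --pt "0 0 -58 0 0 0" --pt "0 0 -90 0 0 0" --pt "-18.4 34.2 -90 0 0 0" --pt "-36.8 68.3 -90 0 0 0"

```text
time: 26.48
tool_pos: [542.7, 219.9, 128.0]
tcp_rot: [3.141, -0.005, 0.34]
contact_force: [0.6, -1.1, -1.2]
grip_width: 49.6
```

step_arm --pt "-18.4 34.2 0 0 0 0" --pt "-36.8 68.3 0 0 0 0" --pt "-55 102.5 0 0 0 0" --pt "-73.5 136.7 0 0 0 0" --pt "-92 171 0 0 0 0"

```text
time: 26.9
tool_pos: [510.7, 25.6, 125.9]
tcp_rot: [-3.141, 0.0, 0.337]
contact_force: [0.4, -0.5, -1.0]
grip_width: 49.5
```

step_arm --pt "-18.4 34.2 0 0 0 0" --pt "-36.8 68.3 0 0 0 0" --pt "-55 102.5 0 0 0 0" --pt "-73.5 136.7 0 0 0 0" --pt "-92 171 0 0 0 0"

```text
time: 27.32
tool_pos: [480.4, -166.3, 126.0]
tcp_rot: [-3.141, 0.0, 0.337]
contact_force: [0.9, 0.1, -0.2]
grip_width: 49.8
```

step_arm --pt "-18.4 34.2 0 0 0 0" --pt "-36.8 68.3 0 0 0 0" --pt "-55 102.5 0 0 0 0" --pt "-73.3 136.4 0 0 0 0" --pt "-73.3 136.4 0 0 0 0"

```text
time: 27.73
tool_pos: [456.0, -324.3, 126.0]
tcp_rot: [3.138, 0.0, 0.332]
contact_force: [-0.4, 0.4, -0.1]
grip_width: 49.4
```

step_arm --pt "0 0 28 0 0 0" --pt "0 0 55 0 0 0" --pt "0 0 75 0 0 0" --pt "0 0 83 0 0 0" --pt "0 0 83 0 0 0"

```text
time: 28.15
tool_pos: [456.1, -316.5, 41.1]
tcp_rot: [-3.138, 0.002, 0.337]
contact_force: [-0.3, -0.8, -0.2]
grip_width: 49.5
```

step_arm --pt "0 0 2 0 0 0" --pt "0 0 4 0 0 0" --pt "0 0 6 0 0 0" --pt "0 0 6 0 0 0" --pt "0 0 6 0 0 0"

```text
time: 28.57
tool_pos: [457.4, -317.8, 37.9]
tcp_rot: [3.14, -0.001, 0.337]
contact_force: [0.4, -0.0, 0.1]
grip_width: 49.4
```

Release, rise and move clear to one side for the check pictures.

step_arm --pt "0 0 0.5 0 0 0" --pt "0 0 0.5 0 0 0" --pt "0 0 0.5 0 0 0" --pt "0 0 0.5 0 0 0" --pt "0 0 0.5 0 0 0" --fingers 76

```text
time: 28.98
tool_pos: [457.1, -317.7, 36.8]
tcp_rot: [3.141, -0.0, 0.337]
contact_force: [-0.3, 0.7, 0.7]
grip_width: 74.8
```

step_arm --pt "0 0 -28 0 0 0" --pt "0 0 -64 0 0 0" --pt "0 0 -100 0 0 0" --pt "0 0 -140 0 0 0" --pt "-38 10 -150 0 0 0"

```text
time: 29.4
tool_pos: [429.9, -339.0, 193.1]
tcp_rot: [3.132, -0.007, 0.342]
contact_force: [-0.3, -0.8, 0.7]
grip_width: 75.7
```

step_arm --pt "-38 10 0 0 0 0" --pt "-76 20 0 0 0 0" --pt "-114 30 0 0 0 0" --pt "-152 40 0 0 0 0" --pt "-190 50 0 0 0 0"

```text
time: 29.82
tool_pos: [260.1, -450.3, 187.0]
tcp_rot: [3.141, -0.0, 0.337]
contact_force: [0.8, -0.4, -0.5]
grip_width: 76.2
```

step_arm --pt "0 0 0 0 0 0" --pt "0 0 0 0 0 0" --pt "0 0 0 0 0 0" --pt "0 0 0 0 0 0" --pt "0 0 0 0 0 0"

```text
time: 30.23
tool_pos: [262.9, -448.8, 186.7]
tcp_rot: [-3.142, -0.0, 0.339]
contact_force: [0.9, -1.1, 1.1]
grip_width: 76.4
```

```bash
python3 - <<'E'
from h import *
o=bot.get_obs(); print(o['time'],o['tool_pos'],o['grip_width'])
p=bot.capture('top'); s=bot.capture('scene')
x=cv2.resize(p['color'][130:260,270:430],None,fx=2.5,fy=2.5,interpolation=cv2.INTER_CUBIC)
y=cv2.resize(s['color'][130:260,115:275],None,fx=2.5,fy=2.5,interpolation=cv2.INTER_CUBIC)
cv2.imwrite('pics/fin.png',np.hstack([x,y])[:,:,::-1])
def pj(v,P):
    c=np.array(P['R'])@np.array(v,float)+P['t']; return np.array([P['fx']*c[0]/c[2]+P['cx'],P['fy']*c[1]/c[2]+P['cy']])
a=-0.133;M=np.array([516,-219.5]);R2=np.array([[np.cos(a),-np.sin(a)],[np.sin(a),np.cos(a)]])
red=((170,150,60),(179,255,255)); red0=((0,150,60),(10,255,255)); blue=((100,150,80),(125,255,255)); wh=((0,0,170),(179,45,255))
for P,n in ((p,'top'),(s,'scene')):
    for nm,cols,loc,z in [('red',(red,red0),(-45,105),45),('blue',(blue,),(-45,-105),45),('tin',(wh,),(50,0),73)]:
        u,v=pj(np.r_[M+R2@loc,z],P)
        for c in cols:
            try:
                w=seg(P,*c,u,v,13,z,False); e,ax,_=cv2.fitEllipse(w)
                print(n,nm,len(w),'mat xy',(R2.T@(np.array(e)-M)).round(1),np.round(ax,1),'target',loc)
            except Exception as ex: print(n,nm,'-')
    u,v=pj(np.r_[M+R2@[-45,0],43],P); print(n,'anvil top expected px',u,v)
    u,v=pj(np.r_[M+R2@[50,0],43],P); print(n,'box top expected px',u,v)
E
```

```text
30.2333 [ 262.88686904 -448.81015001  186.72965904] 76.38483287803902
top red -
top red 56 mat xy [-46.4 104.8] [49.5 50.7] target (-45, 105)
top blue 57 mat xy [ -45.7 -104.3] [49.  52.4] target (-45, -105)
top tin 51 mat xy [48.   0.9] [44.  47.7] target (50, 0)
top anvil top expected px 345.0906924657361 216.43608110367276
top box top expected px 348.254179836755 179.98911824181965
scene red -
scene red 52 mat xy [-38. 111.] [49.2 59.9] target (-45, 105)
scene blue 45 mat xy [-37.5 -95.8] [48.6 63.1] target (-45, -105)
scene tin 55 mat xy [59.8 10.9] [43.2 71.7] target (50, 0)
scene anvil top expected px 210.08614838395675 156.36702150096994
scene box top expected px 183.20934225626468 172.7530879960162
```

View pics/fin.png

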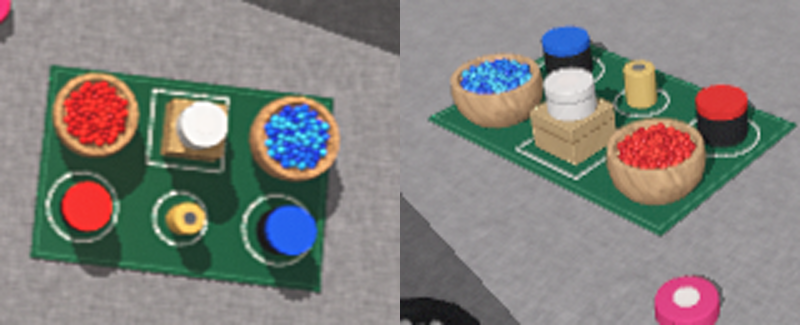

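The final pictures show everything upright in its outline: red pot at (87,206), anvil at (186,219), blue pot at (290,230), and the tin on the box at (203,124). Handing in.

```bash
python3 -c "
from plant import bot
print(bot.close_job(), bot.get_obs()['time'])"
```

```text
the job is handed in; nothing more can be done
the job is handed in; nothing more can be done
```

The layout is done and handed in at about 30 s of the 125 s allowed. The gift box is in the square with the tin on top. The anvil is in the small ring, and each pot is in front of its own colour's bowl. The red bowl is on the left and the blue on the right. I never went near the tape measure.

**Last checks (top camera, mat frame, mm):**

| Thing | Found | Target |
|---|---|---|
| Red pot | (-46.4, 104.8) | (-45, 105) |
| Blue pot | (-45.7, -104.3) | (-45, -105) |
| Tin | (48.0, 0.9) | (50, 0) |
| Anvil | about 2–3 off, judged by eye in the picture | (-45, 0) |
| Gift box | about 2 off centre, straight with the square to about 0.01 rad by the gripper angle | (50, 0) |

- **Box:** its position was measured after it was set down but before the tin went on. I did not measure it again afterwards, but the final pictures show it in the square.
- **Disagreement:** the scene camera's colour outlines came out 9–15 mm off on the pots and tin. Their oversized outlines show they took in the things' sides as well as their tops, so I relied on the top camera. In the scene picture everything looks upright and in its outline.

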